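# Re-tension the cam clamp of the tilted torch mount

### The job

The cam clamp on the tilted mount no longer grips the pen torch firmly, because its brass nut has crept back from its paint mark. Swing the lever with the red handle all the way up to open the clamp, turn the brass nut clockwise (less than half a turn) until its white stripe lines up with the white stripe on the blue clamp bar, then swing the lever back down to its stop so that the torch is held firm. Leave the torch lying in its cradle and the other things on the bench where they are.

Things in the scene. Friction and masses are not known exactly. Their poses are not given: they have to be found in the camera images.
- mount: Black angle mount with a grey metal face, bolted down, foot 150 x 116 mm. Origin: centre of the foot's underside. z up, x to its far, high side, y to the torch's side; the lever is at its -y side. The 130 x 104 mm face is tilted 28 deg about y and looks up and to -x: its normal is (-0.469, 0, 0.883) in these axes; its centre lies at (0, 0, 95 mm).
- nut_grip (a point): Centre of the fluted brass nut: 33 mm diameter, 20 mm high (10 mm up and down the axis from here; the bolt end stands 6 to 10 mm farther out). Its z axis is the nut axis = the face normal, 28 deg from vertical; its y axis points along the nut's white stripe. The blue bar's top lies 16 to 19 mm below this point. Nothing but the lever stands round the nut above the bar.
- nut (a joint): Angle of the nut, rad. 0: its white stripe lines up with the stripe on the bar (both point to the mount's +y side, to the torch). Negative: backed off; turning it clockwise, seen from above, raises the value. Starts between -2.5 and -1.4, end stops at -3.0 and +1.0. Stays where left; turns easily (0.06 N m) with the clamp open, is much stiffer, rubbing on the bar, with it shut.
- lever (a joint): Swing of the lever with the red handle, rad. 0: shut, on its stop, pointing to the mount's -x side, 10 deg above level. It opens upwards and over to 1.6 (stop), where it stands nearly upright. Stays where left (friction 0.12 N m). With the nut on its mark, shutting takes about 0.1 N m more below 0.8, until it goes over centre at 0.2; after that it goes easily to its stop at 0.
- lever_grip (a point): Middle of the red handle, a freely revolving sleeve 17.5 mm in diameter and 44 mm long, parallel to the lever's hinge axis (the mount's y axis); it sticks out sideways from the lever, away from the mount. This point moves on a circle of 88 mm radius round lever_pivot, in an upright plane. The lever's arm is 25 to 37 mm from this point, on the mount's side.
- lever_pivot (a point): Point on the lever's hinge axis (along the mount's y axis), at the centre of the handle's circle.
- clamp_bar: Blue clamp bar, 36 x 86 x 10 mm, across the torch under the nut, with a white stripe from the nut towards the torch; it lifts over 1 mm as the clamp opens and is pressed on the torch as it shuts. Origin: on its underside, over the middle of the face; z along the face normal, y along the bar.
- pen_torch: Black pen torch, 109 mm long, 22 mm diameter, lying along the slope in the cradle on the mount's +y side, under the clamp bar, its lower end against the cradle's stop. Origin: middle of its underside. Not to be handled.
- sample_box: Round cream sample box, 45 mm diameter, 14 mm high, in front of the torch; bystander. Origin under its centre.
- hex_key: Steel hex key, 37 x 95 x 6 mm, lying beside the mount; bystander.
- screw_dish: Round dish with screws, 68 mm diameter, 15 mm high; bystander.
- tape_roll: Roll of yellow tape, 57 mm diameter, 19 mm high; bystander.
- lens_cap: Black lens cap, 40 mm diameter, 11 mm high; bystander.
- loupe: Black loupe, standing, 37 mm diameter, 40 mm high; bystander.
- marker: White marker pen, 133 mm long, lying; bystander.

How it is judged:
On the way, in this order (a step that is already met when the one before it is completed fails the run):
1. the clamp is opened: lever swung up by at least 1.35 rad (value of joint lever above 1.35 rad), for 0.2 s.
2. with the clamp open, the nut's stripe is lined up with the bar's stripe (within 0.2 rad) (value of joint lever above 1.1 rad and value of joint nut between -0.2 and 0.2 rad), for 0.2 s.
At the end, for the whole second after the job is handed in: The lever is shut on its stop (within 0.08 rad), the nut's stripe is within 0.2 rad (11 deg) of the bar's stripe, the bar presses the torch with more than 22 N, and the torch lies still in its cradle within 6 mm of where it lay (value of joint lever below 0.08 rad and value of joint nut between -0.2 and 0.2 rad and contact force between clamp_bar and pen_torch above 22 N and distance of pen_torch from where it was at the start of the episode below 0.006 m and linear speed of pen_torch below 0.02 m/s); the robot touches nothing.
It fails at once if the torch is shifted in or knocked out of its cradle (more than 10 mm) (distance of pen_torch from where it was at the start of the episode above 0.01 m).
It fails at once if another thing on the bench is pushed more than 25 mm away (distance of any of sample_box, hex_key, screw_dish, tape_roll, lens_cap, loupe, marker from where it was at the start of the episode above 0.025 m).
It also fails if it takes over 58 s, if anything falls off the work surface, if the arm or the gripper's body presses on something with over 40 N, if the wrist force passes 120 N, or if a joint passes its speed limit or range.

### The arm

A 6-joint arm with a two-finger parallel gripper is mounted at the origin on a cart in front of the work surface, level with it; the furniture and walls round the work are solid. World frame = base frame: x ahead of the robot, y to its left, z up, the work surface at z = 0. Lengths are in m, angles in rad, forces in N, time in s.
With the tool pointing down it reaches from about 0.25 to 0.775 m from the base axis. Payload 8.9 kg.
Tool frame: the origin (TCP) lies on the centre line of the jaws, within the pads' length; the fingertips stand 17 mm ahead of it and the grasp point (between the pads) lies 2 mm behind it (bot.tip_reach is the z of the fingertips in the tool frame, in m); z points along the fingers, y is the line along which they close (so a half turn about z gives the same grasp; the last joint's range is limited). The gripper opens to 85 mm and grips with 20 to 120 N. Pads are 22 mm wide; open, the fingers measure 114 mm over their backs; the gripper's body (76 mm by 85 mm) begins 54 mm behind the grasp point. The pads swing forward as they close: fully open they stand 13 mm farther back than shut.
Start: joints at [-1.29, 0.291, -0.153, 1.127, 0, 1.431], TCP at [0.214, -0.479, 0.248] pointing down, gripper open.
Joint ranges: [-2.52, 2.52], [-0.91, 1.74], [-1.3, 1.37], [-1.96, 2.02], [-1.52, 1.47], [-3.14, 3.14]. Speed limits (rad/s): [2.22, 2.22, 2.79, 3.14, 3.14, 3.14].

### API

Orientations are given as a 3x3 rotation matrix whose columns are the frame's x, y, z axes.
In Python, from cell import bot, cams gives the robot as it stands. The module is installed in compiled form; this text tells all that it offers.
- The arm moves only by the tool carry_out, never from a script. Its argument "plan" is a list of rows, each a list of 5 numbers: the shift along the tool's x, y, z in m, then the turn about the tool's z in rad, then the opening, from 0 (shut) to 1 (fully open). A call has 1 to 20 rows; each row shifts and turns the commanded pose from where the row before left it, along the tool's axes as they then stand; what a row does not reach is not made up. A row lasts 1/8 s, in which the tool goes at most 62.5 mm and 10.7 degrees, less where a joint would pass 70% of its speed; a pose out of reach is approached as far as the arm can. A call with a gripper value outside its range is refused whole. The fingers move at their own pace and stop on an object; "grip_force" is the grip in N (left out, the last holds). Time passes only in rows, so rows that do not move let the fingers close. It gives the time, the measured TCP pose, the force, the opening and the grip force at its end, in the units of the state.
- bot.sense(): the state, without advancing time (a new reading comes with each control period).
- cams.capture(name): name is "scene" or "side" or "wrist"; returns a dict with "image" (400x640x3 uint8, red, green, blue), "vertical_fov" (degrees; the focal length in pixels is half the picture's height over the tangent of half this angle, whatever the lens; pixels are square), "cx", "cy" (the principal point, pixels), "origin" and "rotation" of the camera in the world; the wrist camera has in their place "T_tool_cam" (4x4, takes a point from camera to tool coordinates, whose origin is the TCP and whose axes are the flange's). Camera axes: x right, y down, z forward; pixel columns grow to the right and rows downward; lengths in m; the calibration is good to about 2 mm. A picture is of the moment at which its call begins: read the wrist's pose just before it. There is no depth.
- bot.sign_off(): hands the job in; it is judged then, once.
Trained networks look in a picture, given as the dict that the camera call returned (one of the last four; its "shot" number tells which), for a name from the list of things; names that differ only in an ending like _2 or _b are one class to them, and where a whole thing is asked for, a point or a joint stands for the part that bears it (a point fixed in the world has none). Each returns a list of dicts, best first, with "score" (0 to 1); they miss things now and then, are a little off and sometimes report something else, mostly with a low value. They report only what shows in the picture. A call takes as long as a camera call.
- cams.search_frame(picture, thing): "rect" ([left, top, right, bottom] in pixels, round what is visible of it).
- cams.pinpoint(picture, thing): "position" ([row, column] in pixels: a listed point, or the origin of a listed thing).
The state is a dict: "time_s": time; "q": joint angles; "dq": joint speeds; "joint_efforts": joint torques, N m; "tool_pos": TCP position; "orientation": TCP orientation; "ft_force": force on the tool from outside, world axes, zero at the start; "wrist_torque": the same for the moment, N m; "width": opening from 0.0 (shut) to 1.0 (fully open); "grasp_force": force on a finger pad.
Only numpy, scipy, OpenCV 4.12 (cv2) and the standard library are available. Lean on these libraries where they do the work, as an engineer would, in place of code of your own. Each camera call takes 0.05 s, during which the arm holds its last target. There are 200 camera calls.

## Working session

There is one attempt and no reset: what is moved stays moved. The work goes in short steps, Python scripts to look and compute and a tool call to move; the robot and the scene stay as the last step left them, time stands still between calls to the robot, and variables do not carry over. Pictures are saved under pics/ and viewed, at most 12 in all, crops included, and the job is handed in when it is done.

Besides the shell and the picture viewer there is one more tool, called after "Emit:" by a JSON object that holds its "name" and its "arguments", one argument or row to a line. carry_out: Moves the arm, as the interface text tells. Its arguments: {"type":"object","properties":{"plan":{"type":"array"},"grip_force":{"type":"number"}},"required":["plan"]}

```bash
mkdir -p pics
cat > h.py <<'E'
import numpy as np, cv2
from cell import bot, cams
def cam(p):
    f=p["image"].shape[0]/2/np.tan(np.radians(p["vertical_fov"])/2)
    if "origin" in p: return f,np.array(p["origin"]),np.array(p["rotation"])
    s=p["_s"];T=np.array(p["T_tool_cam"]);R=np.array(s["orientation"])
    return f,np.array(s["tool_pos"])+R@T[:3,3],R@T[:3,:3]
def shot(n):
    s=bot.sense();p=cams.capture(n);p["_s"]=s;return p
def ray(p,rc):
    f,o,R=cam(p);d=R@np.array([(rc[1]-p["cx"])/f,(rc[0]-p["cy"])/f,1]);return o,d/np.linalg.norm(d)
def tri(rays):
    A=np.zeros((3,3));b=np.zeros(3)
    for o,d in rays:
        M=np.eye(3)-np.outer(d,d);A+=M;b+=M@o
    x=np.linalg.solve(A,b);return x,[round(1e3*np.linalg.norm((np.eye(3)-np.outer(d,d))@(x-o)),1) for o,d in rays]
def proj(p,X):
    f,o,R=cam(p);c=R.T@(np.array(X)-o);return np.array([p["cx"]+f*c[0]/c[2],p["cy"]+f*c[1]/c[2]])
def save(p,n): cv2.imwrite(f"pics/{n}.png",p["image"][:,:,::-1])
E
python3 - <<'E'
from h import *
np.set_printoptions(precision=4,suppress=True)
P={n:shot(n) for n in("scene","side","wrist")}
for n,p in P.items():
    save(p,n+"0"); print(n,cam(p)[1])
for t in("mount","nut_grip","lever_grip","lever_pivot","clamp_bar","pen_torch","loupe","sample_box","hex_key","screw_dish","tape_roll","lens_cap","marker"):
    r=[]
    for n in P:
        q=cams.pinpoint(P[n],t)
        if q: print(t,n,np.round(q[0]["position"]),round(q[0]["score"],2)); 
        if q and q[0]["score"]>.4: r.append(ray(P[n],q[0]["position"]))
    if len(r)>1: print("   ",*tri(r))
im=np.hstack([cv2.resize(P[n]["image"],(400,250)) for n in("scene","side")])
E
```

```text
scene [-0.1265 -0.7706  0.7068]
side [ 0.3186 -0.899   0.5986]
wrist [ 0.2908 -0.445   0.3714]
mount scene [203. 314.] 0.76
mount side [206. 329.] 0.71
    [ 0.5925 -0.0581  0.0187] [np.float64(0.5), np.float64(0.5)]
nut_grip scene [164. 308.] 0.46
nut_grip side [153. 320.] 0.82
    [ 0.5677 -0.0638  0.1502] [np.float64(0.3), np.float64(0.3)]
lever_grip scene [206. 311.] 0.55
lever_grip side [202. 259.] 0.69
    [ 0.4215 -0.2206  0.164 ] [np.float64(7.0), np.float64(7.0)]
lever_pivot scene [170. 306.] 0.7
lever_pivot side [261. 216.] 0.7
    [ 0.3356 -0.3477  0.2587] [np.float64(82.9), np.float64(82.9)]
clamp_bar scene [173. 311.] 0.55
clamp_bar side [164. 325.] 0.7
    [ 0.5775 -0.0641  0.1226] [np.float64(2.1), np.float64(2.1)]
pen_torch scene [166. 309.] 0.46
pen_torch side [163. 327.] 0.5
    [ 0.5913 -0.0414  0.1193] [np.float64(5.9), np.float64(5.9)]
loupe scene [280. 377.] 0.42
loupe side [154. 323.] 0.67
    [ 0.3891 -0.4538  0.2752] [np.float64(103.3), np.float64(103.3)]
sample_box scene [213. 254.] 0.65
sample_box side [166. 329.] 0.7
    [ 0.664   0.2783 -0.1406] [np.float64(66.3), np.float64(66.3)]
hex_key scene [270. 268.] 0.6
screw_dish scene [271. 264.] 0.57
screw_dish side [259. 216.] 0.69
    [ 0.3453 -0.1466 -0.008 ] [np.float64(0.4), np.float64(0.4)]
tape_roll scene [228. 419.] 0.91
tape_roll side [282. 431.] 0.72
    [ 0.6965 -0.3242  0.0199] [np.float64(2.6), np.float64(2.6)]
lens_cap scene [287. 333.] 0.48
lens_cap side [305. 263.] 0.58
    [ 0.407  -0.3008  0.0068] [np.float64(0.7), np.float64(0.7)]
marker scene [205. 314.] 0.58
marker side [280. 376.] 0.92
    [ 0.7313  0.0197 -0.1783] [np.float64(81.0), np.float64(81.0)]
```

Run:
```python
import cv2,numpy as np
a=cv2.imread("pics/scene0.png")[120:320,200:460];b=cv2.imread("pics/side0.png")[100:350,180:480]
cv2.imwrite("pics/ab.png",np.hstack([cv2.resize(a,(400,308)).copy() if 0 else cv2.copyMakeBorder(cv2.resize(a,(400,308),interpolation=2),0,25,0,0,0),cv2.resize(b,(400,333),interpolation=2)]))
```

```text
(no output)
```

View pics/ab.png

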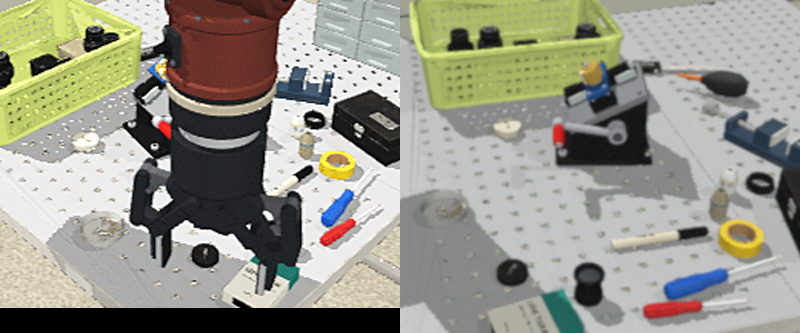

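View pics/side0.png

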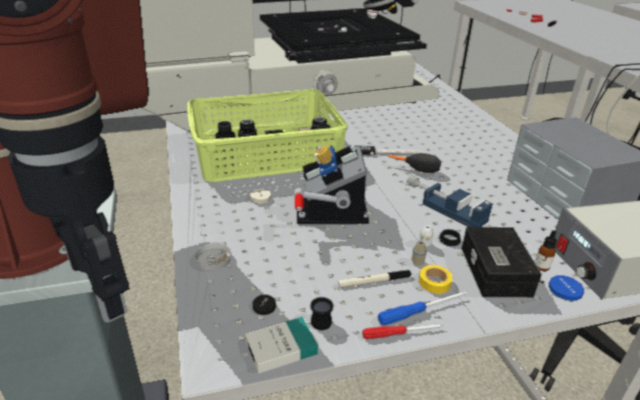

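The side view shows the mount at about (335,195), red handle (299,201), lever pivot (343,200), and nut with blue bar (324,157). The scene camera is blocked by the arm, so I'll move and look from near.

Run:
```python
from h import *
np.set_printoptions(precision=4,suppress=True)
p=shot("wrist");print(np.array(p["_s"]["orientation"]),p["T_tool_cam"],p["vertical_fov"],bot.tip_reach, cam(p)[2])
p=shot("side")
# rough: intersect side rays of handle and pivot at assumed planes using nut
n=np.array([.568,-.064,.150])
for rc in ((201,299),(200,343)):
    o,d=ray(p,rc)
    for y in(-.12,-.15,-.18): print(rc,y,o+d*(y-o[1])/d[1])
```

```text
[[ 0.9132  0.4076 -0.    ]
 [ 0.4076 -0.9132 -0.    ]
 [-0.      0.     -1.    ]] [[ 0.0003 -0.9446 -0.3282  0.0841]
 [ 1.      0.0004 -0.0001  0.0001]
 [ 0.0002 -0.3282  0.9446 -0.1236]
 [ 0.      0.      0.      1.    ]] 60.269614308375864 0.017 [[ 0.4079 -0.8625 -0.2997]
 [-0.913  -0.3853 -0.1337]
 [-0.0002  0.3282 -0.9446]]
(201, 299) -0.12 [ 0.5119 -0.12    0.0817]
(201, 299) -0.15 [ 0.5044 -0.15    0.1016]
(201, 299) -0.18 [ 0.497  -0.18    0.1215]
(200, 343) -0.12 [ 0.6004 -0.12    0.0709]
(200, 343) -0.15 [ 0.5895 -0.15    0.0912]
(200, 343) -0.18 [ 0.5787 -0.18    0.1115]
```

Emit:
{"name": "carry_out", "arguments": {
  "plan": [
    [0.051,-0.026,-0.012,0,1],
    [0.051,-0.026,-0.012,0,1],
    [0.051,-0.026,-0.012,0,1],
    [0.051,-0.026,-0.012,0,1],
    [0.051,-0.026,-0.012,0,1],
    [0.051,-0.026,-0.012,0,1],
    [0,0,0,0,1],
    [0,0,0,0,1]
  ]
}}

```text
time_s: 3.2
tool_pos: [0.4297, -0.2123, 0.3201]
orientation: [[0.913, 0.408, -0.0], [0.408, -0.913, -0.0], [-0.0, 0.0, -1.0]]
ft_force: [-0.1, -0.7, -0.1]
width: 0.999
grasp_force: 0.0
```

```bash
cat > look.py <<'E'
from h import *
import pickle
def look(name):
    p=shot("wrist");save(p,name)
    r={}
    for t in("nut_grip","lever_grip","lever_pivot","clamp_bar","pen_torch","mount"):
        q=cams.pinpoint(p,t)
        if q:
            r[t]=ray(p,q[0]["position"]);print(t,np.round(q[0]["position"]),round(q[0]["score"],2))
    pickle.dump((r,p),open(name+".pkl","wb"));return r,p
E
python3 -c "
from look import *
look('w1')"
```

```text
lever_grip [ 45. 264.] 0.7
clamp_bar [186. 366.] 0.58
```

Emit:
{"name": "carry_out", "arguments": {
  "plan": [
    [0.05,-0.026,-0.004,0,1],
    [0.05,-0.026,-0.004,0,1],
    [0,0,0,0,1],
    [0,0,0,0,1]
  ]
}}

```text
time_s: 4.05
tool_pos: [0.4996, -0.1243, 0.3281]
orientation: [[0.913, 0.408, -0.001], [0.408, -0.913, -0.0], [-0.001, -0.0, -1.0]]
ft_force: [0.4, -1.0, 0.8]
width: 1.0
grasp_force: 0.0
```

Run:
```python
from look import *
np.set_printoptions(precision=4,suppress=True)
r2,p2=look('w2');r1,p1=pickle.load(open('w1.pkl','rb'))
print(p1["_s"]["tool_pos"],p2["_s"]["tool_pos"])
for t in r1:
    if t in r2: print(t,*tri([r1[t],r2[t]]))
a=np.hstack([cv2.imread('pics/w1.png')[:,::1],cv2.imread('pics/w2.png')])
cv2.imwrite('pics/w12.png',cv2.resize(np.vstack([cv2.imread('pics/w1.png'),cv2.imread('pics/w2.png')]),(480,600),interpolation=3))
```

```text
nut_grip [ 51. 266.] 0.75
lever_grip [145. 319.] 0.91
clamp_bar [ 34. 270.] 0.79
pen_torch [ 16. 256.] 0.59
mount [ 39. 288.] 0.74
[ 0.4297 -0.2123  0.3201] [ 0.4996 -0.1243  0.3281]
lever_grip [ 0.5144 -0.1228  0.0803] [np.float64(1.2), np.float64(1.2)]
clamp_bar [ 0.561  -0.1196  0.6691] [np.float64(5.2), np.float64(5.2)]
```

View pics/w12.png

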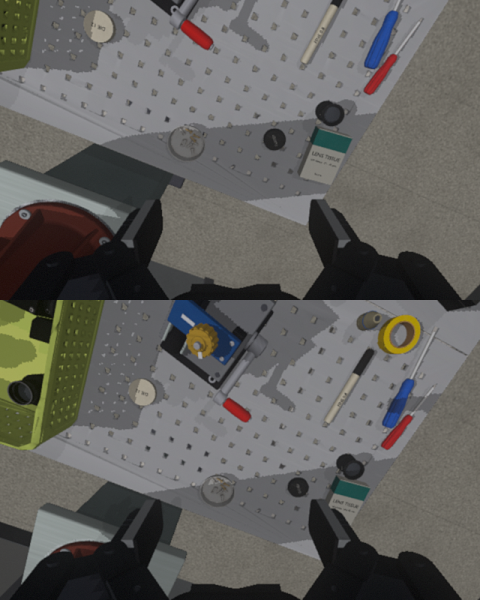

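Wrist views: red handle at about w2 orig (319,146), nut (266,52), lever pivot boss (340,52), lever running up-right, sample box to the left. Now the mount yaw from the handle axis, lever and bar.

Run:
```python
from look import *
np.set_printoptions(precision=4,suppress=True)
r2,p2=pickle.load(open('w2.pkl','rb'))
s=shot("side");q=cams.pinpoint(s,"nut_grip")[0];print(q)
N,e=tri([r2["nut_grip"],ray(s,q["position"])]);print("nut",N,e)
im=p2["image"].astype(int);m=((im[:,:,0]>120)&(im[:,:,1]<70)&(im[:,:,2]<70))
m[:,420:]=0;m[:110]=0;m[190:]=0;m[:,:280]=0
v,u=np.nonzero(m);c=np.array([u.mean(),v.mean()]);w,V=np.linalg.eigh(np.cov(np.c_[u,v].T));d=V[:,1]*2*np.sqrt(3*w[1])/2
def onz(uv,z):
    o,dd=ray(p2,(uv[1],uv[0]));return o+dd*(z-o[2])/dd[2]
A,B=onz(c-d,.08),onz(c+d,.08);print("handle",A,B,np.linalg.norm(A-B),(A+B)/2,"yaw of axis",np.degrees(np.arctan2(*(A-B)[1::-1])))
# blue bar direction
b=((im[:,:,2]>110)&(im[:,:,0]<70));b[:,:200]=0;b[110:]=0;b[:,360:]=0
print("blue rect",cv2.minAreaRect(np.argwhere(b)[:,::-1].astype(np.float32)))
H=(A+B)/2
print("N-H",N-H)
cv2.imwrite("pics/c2.png",cv2.resize(p2["image"][0:190,200:400,::-1],(630,600),interpolation=2))
```

```text
{'position': [153.7, 320.2], 'score': 0.51}
nut [ 0.5763 -0.0441  0.1366] [np.float64(2.6), np.float64(2.6)]
handle [ 0.5056 -0.1405  0.08  ] [ 0.5155 -0.1003  0.08  ] 0.0414079312150176 [ 0.5106 -0.1204  0.08  ] yaw of axis -103.8209071032518
blue rect ((245.52554321289062, 19.945253372192383), (34.77235412597656, 9.397933959960938), 70.01689910888672)
N-H [0.0657 0.0764 0.0566]
```

View pics/c2.png

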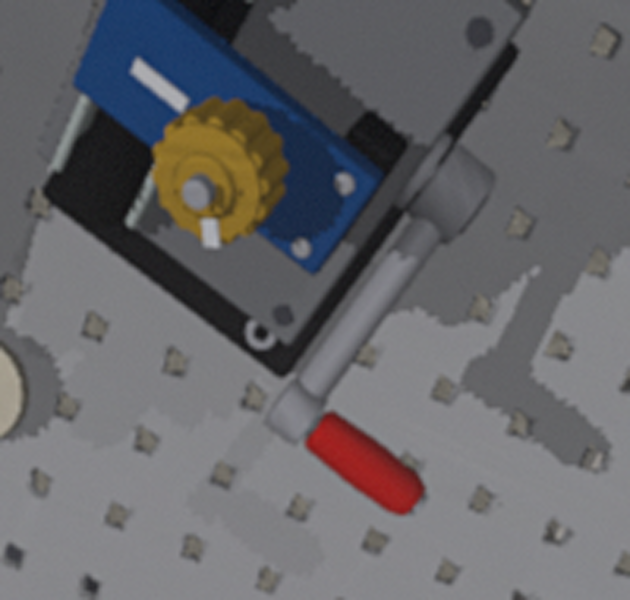

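Emit:
{"name": "carry_out", "arguments": {
  "plan": [
    [0,0,0,-0.182,0.7],
    [0,0,0,-0.182,0.7],
    [0,0,0,-0.182,0.7],
    [0,0,0,-0.182,0.7],
    [0,0,0,-0.181,0.7],
    [0.006,0.011,0.03,0,0.7],
    [0,0,0.04,0,0.7],
    [0,0,0.04,0,0.7],
    [0,0,0.04,0,0.7],
    [0,0,0,0,0.7],
    [0,0,0,0,0.7]
  ]
}}

```text
time_s: 5.88
tool_pos: [0.5128, -0.1211, 0.1797]
orientation: [[0.24, 0.971, 0.001], [0.971, -0.24, -0.001], [-0.0, 0.001, -1.0]]
ft_force: [-0.3, 0.2, -0.1]
width: 0.697
grasp_force: 0.0
```

Run:
```python
from look import *
np.set_printoptions(precision=4,suppress=True)
r,p=look('w3');print(p["_s"]["q"],p["_s"]["tool_pos"])
s=shot("side");h=cams.search_frame(s,"lever_grip");print(h[:1])
im=p["image"].astype(int);m=((im[:,:,0]>110)&(im[:,:,1]<70)&(im[:,:,2]<70)).astype(np.uint8)
n,l,st,ce=cv2.connectedComponentsWithStats(m)
for i in range(1,n):
    if st[i,4]>200:
        v,u=np.nonzero(l==i);a=cv2.minAreaRect(np.c_[u,v].astype(np.float32));o,d=ray(p,(a[0][1],a[0][0]));print(st[i],a,o+d*(.08-o[2])/d[2])
t=r.get("lever_grip")
if t: print(tri([t,pickle.load(open('w2.pkl','rb'))[0]["lever_grip"]]))
```

```text
nut_grip [ 70. 414.] 0.69
lever_grip [204. 313.] 0.93
mount [ 64. 396.] 0.76
[-0.3708  0.3421 -0.2685  0.9587  0.      1.4421] [ 0.5128 -0.1211  0.1797]
[{'rect': [295.8, 187.4, 346.6, 210.5], 'score': 0.88}]
[ 301  177   21   60 1165] ((311.0, 206.5), (59.0, 20.0), 90.0) [ 0.5105 -0.1209  0.08  ]
(array([ 0.5118, -0.1252,  0.063 ]), [np.float64(0.7), np.float64(0.7)])
```

View pics/w3.png

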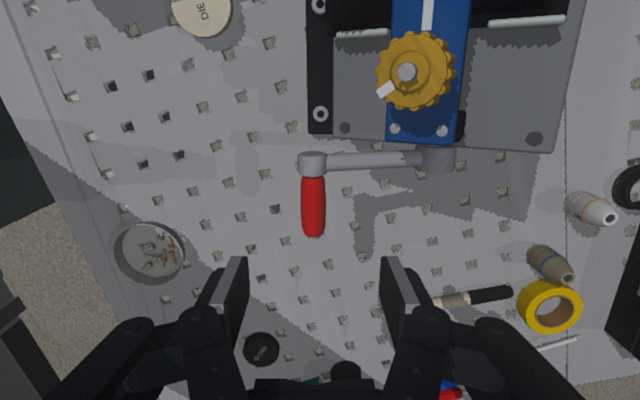

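Handle sits squarely between the fingers at (312,205), aligned. I'll descend and grip.

Emit:
{"name": "carry_out", "arguments": {
  "plan": [
    [0,-0.002,0.04,0,0.5],
    [0,0,0.04,0,0.5],
    [0,0,0.021,0,0.5],
    [0,0,0,0,0.4],
    [0,0,0,0,0],
    [0,0,0,0,0],
    [0,0,0,0,0],
    [0,0,0,0,0]
  ],
  "grip_force": 30
}}

```text
time_s: 7.32
tool_pos: [0.5119, -0.1208, 0.0785]
orientation: [[0.239, 0.971, 0.004], [0.971, -0.239, -0.001], [-0.0, 0.004, -1.0]]
ft_force: [6.2, -0.8, -0.5]
width: 0.195
grasp_force: 29.8
```

Run:
```python
import numpy as np
r=.088;a0=np.radians(10)
th=np.linspace(0,1.62,15)+a0
x=-r*np.cos(th);z=r*np.sin(th)
print(np.round(np.c_[np.diff(x),-np.diff(z)],4).tolist())
```

```text
[[0.0023, -0.0099], [0.0035, -0.0096], [0.0046, -0.0091], [0.0056, -0.0085], [0.0065, -0.0078], [0.0074, -0.007], [0.0081, -0.0061], [0.0088, -0.0051], [0.0093, -0.0041], [0.0097, -0.003], [0.01, -0.0018], [0.0102, -0.0007], [0.0102, 0.0005], [0.01, 0.0017]]
```

Emit:
{"name": "carry_out", "arguments": {
  "plan": [
    [0,0.0023,-0.0099,0,0],
    [0,0.0035,-0.0096,0,0],
    [0,0.0046,-0.0091,0,0],
    [0,0.0056,-0.0085,0,0],
    [0,0.0065,-0.0078,0,0],
    [0,0.0074,-0.007,0,0],
    [0,0.0081,-0.0061,0,0],
    [0,0,0,0,0]
  ]
}}

```text
time_s: 8.32
tool_pos: [0.548, -0.1295, 0.1359]
orientation: [[0.239, 0.971, 0.001], [0.971, -0.239, 0.0], [0.0, 0.001, -1.0]]
ft_force: [5.4, 1.5, -4.0]
width: 0.193
grasp_force: 30.0
```

Following the arc with low force; continuing.

Emit:
{"name": "carry_out", "arguments": {
  "plan": [
    [0,0.0088,-0.0051,0,0],
    [0,0.0093,-0.0041,0,0],
    [0,0.0097,-0.003,0,0],
    [0,0.01,-0.0018,0,0],
    [0,0.0102,-0.0007,0,0],
    [0,0.0102,0.0005,0,0],
    [0,0,0,0,0]
  ]
}}

```text
time_s: 9.2
tool_pos: [0.6057, -0.1433, 0.1503]
orientation: [[0.239, 0.971, 0.003], [0.971, -0.239, 0.0], [0.001, 0.003, -1.0]]
ft_force: [4.2, 5.0, 1.4]
width: 0.192
grasp_force: 30.6
```

Emit:
{"name": "carry_out", "arguments": {
  "plan": [
    [0,0.009,0.001,0,0],
    [0,0,0,0,0],
    [0,0,0,0,0.5],
    [0,0,0,0,0.5],
    [0,0,0,0,0.5],
    [0,0,-0.05,0,0.5],
    [0,0,-0.05,0,0.5],
    [0.045,-0.029,0,0.18,0.6],
    [0.038,-0.037,0,0.18,0.6],
    [0,0,0,0.18,0.6],
    [0,0,0,0.18,0.6],
    [0,0,0,0.18,0.6],
    [0,0,0,0.18,0.6],
    [0,0,0,0.18,0.6],
    [0,0,0,0.16,0.6],
    [0,0,0,0.15,0.6],
    [0,0,0,0,0.6]
  ]
}}

```text
time_s: 11.32
tool_pos: [0.5744, -0.0554, 0.2486]
orientation: [[0.975, -0.224, 0.002], [-0.224, -0.975, 0.008], [0.0, -0.008, -1.0]]
ft_force: [-0.1, -0.2, 0.2]
width: 0.598
grasp_force: 0.0
```

Run:
```python
from look import *
np.set_printoptions(precision=4,suppress=True)
r,p=look('w4');print(p["_s"]["q"],p["_s"]["tool_pos"])
L=[pickle.load(open(f'w{i}.pkl','rb'))[0].get("nut_grip") for i in(2,3)]+[r.get("nut_grip")]
L=[x for x in L if x];s=shot("side");q=cams.pinpoint(s,"nut_grip")
print(tri(L)); 
if q: print(q[0]); L.append(ray(s,q[0]["position"])); print(tri(L))
h=cams.pinpoint(s,"lever_grip");print(h[:1])
if h and "lever_grip" in r: print(tri([ray(s,h[0]["position"]),r["lever_grip"]]))
a=p["image"][:,:,::-1];b=s["image"][100:240,260:420,::-1]
cv2.imwrite("pics/w4b.png",np.vstack([a[:,100:540],np.zeros((10,440,3),np.uint8),np.pad(cv2.resize(b,(210,184)),((0,0),(0,230),(0,0)))]))
```

```text
nut_grip [198. 302.] 0.56
lever_grip [120. 439.] 0.83
clamp_bar [173. 292.] 0.6
pen_torch [160. 262.] 0.66
mount [138. 299.] 0.88
[-0.2272  0.3895 -0.0091  1.1721  0.0081  3.1401] [ 0.5744 -0.0554  0.2486]
(array([ 0.578 , -0.0465,  0.1378]), [np.float64(1.6), np.float64(0.9), np.float64(0.8)])
{'position': [304.7, 261.1], 'score': 0.6}
(array([ 0.5379, -0.0397, -0.153 ]), [np.float64(55.9), np.float64(116.0), np.float64(59.6), np.float64(123.6)])
[{'position': [206.9, 331.4], 'score': 0.67}]
(array([ 0.5831, -0.1606,  0.0807]), [np.float64(18.4), np.float64(18.4)])
```

View pics/w4b.png

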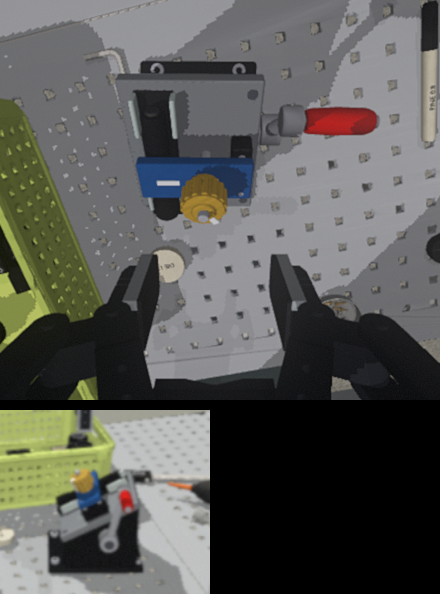

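The lever stands up now (side crop), and the nut shows at (204,195) in the crop, its stripe pointing toward -x/-y. Joint 6 is at its limit, so I'll use the half-turned grasp with room for clockwise strokes.

Emit:
{"name": "carry_out", "arguments": {
  "plan": [
    [0.0015,-0.0095,0,-0.184,0.6],
    [0,0,0,-0.184,0.6],
    [0,0,0,-0.184,0.6],
    [0,0,0,-0.184,0.6],
    [0,0,0,-0.184,0.6],
    [0,0,0,-0.184,0.6],
    [0,0,0,-0.184,0.6],
    [0,0,0,-0.184,0.6],
    [0,0,0,-0.184,0.6],
    [0,0,0,-0.184,0.6],
    [0,0,0,-0.184,0.6],
    [0,0,0,-0.184,0.6],
    [0,0,0,-0.184,0.6],
    [0,0,0,-0.184,0.6],
    [0,0,0,-0.184,0.6],
    [0,0,0,-0.184,0.6],
    [0,0,0,-0.184,0.6],
    [0,0,0,-0.184,0.6],
    [0,0,0,-0.184,0.6],
    [0,0,0,-0.184,0.6]
  ]
}}

```text
time_s: 14.32
tool_pos: [0.5781, -0.0458, 0.2485]
orientation: [[-0.95, -0.314, 0.002], [-0.314, 0.949, 0.008], [-0.004, 0.007, -1.0]]
ft_force: [0.3, 0.0, -0.1]
width: 0.604
grasp_force: 0.0
```

Run:
```python
from look import *
np.set_printoptions(precision=4,suppress=True)
r,p=look('w5');S=p["_s"];print(S["q"],S["tool_pos"],np.degrees(np.arctan2(S["orientation"][1][0],S["orientation"][0][0])))
L=[pickle.load(open(f'w{i}.pkl','rb'))[0].get("nut_grip") for i in(2,3,4)]+[r.get("nut_grip")]
L=[x for x in L if x];print(tri(L),tri(L[2:]))
u,v=proj(p,[.578,-.0465,.1378]);print(u,v)
im=p["image"].astype(int)
m=(im[:,:,0]>120)&(im[:,:,0]>1.7*im[:,:,2])&(im[:,:,1]>70);V,U=np.nonzero(m)
k=(abs(V-v)<70)&(abs(U-u)<70);print("brass",U[k].min(),U[k].max(),V[k].min(),V[k].max())
cv2.imwrite("pics/c5.png",cv2.resize(p["image"][int(v)-90:int(v)+90,int(u)-110:int(u)+110,::-1],(660,540),interpolation=2))
```

```text
nut_grip [198. 308.] 0.96
lever_grip [210. 160.] 0.73
lever_pivot [115.  89.] 0.23
clamp_bar [210. 308.] 0.76
mount [180. 307.] 0.91
[-0.2097  0.3951 -0.0009  1.1748  0.0085 -0.5288] [ 0.5781 -0.0458  0.2485] -161.7153784180423
(array([ 0.5778, -0.0472,  0.136 ]), [np.float64(2.6), np.float64(0.1), np.float64(0.4), np.float64(2.6)]) (array([ 0.5772, -0.0483,  0.1354]), [np.float64(1.3), np.float64(1.3)])
312.0799162808586 201.08596627884887
brass 291 335 176 222
```

View pics/c5.png

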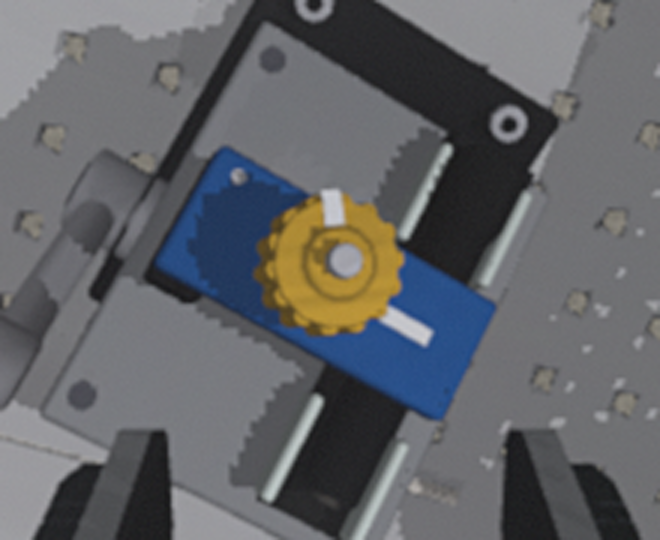

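Nut stripe at (334,208) points up, bar stripe at (408,325) points down right: about 127° clockwise still to go (nut ≈ -2.2). Descending and gripping.

Emit:
{"name": "carry_out", "arguments": {
  "plan": [
    [0,-0.001,0.04,0,0.6],
    [0,0,0.04,0,0.6],
    [0,0,0.0125,0,0.6],
    [0,0,0.01,0,0.6],
    [0,0,0,0,0.3],
    [0,0,0,0,0.3],
    [0,0,0,0,0.3],
    [0,0,0,0,0.3]
  ],
  "grip_force": 25
}}

```text
time_s: 15.68
tool_pos: [0.5791, -0.0465, 0.1469]
orientation: [[-0.951, -0.308, 0.003], [-0.308, 0.951, 0.007], [-0.005, 0.006, -1.0]]
ft_force: [0.7, -5.5, 3.9]
width: 0.401
grasp_force: 26.1
```

Emit:
{"name": "carry_out", "arguments": {
  "plan": [
    [0,0,0,0.12,0.3],
    [0,0,0,0.14,0.3],
    [0,0,0,0.14,0.3],
    [0,0,0,0.14,0.3],
    [0,0,0,0.14,0.3],
    [0,0,0,0.14,0.3],
    [0,0,0,0.14,0.3],
    [0,0,0,0.14,0.3],
    [0,0,0,0,0.3]
  ]
}}

```text
time_s: 16.8
tool_pos: [0.5797, -0.0452, 0.147]
orientation: [[-0.706, 0.708, 0.005], [0.708, 0.706, 0.01], [0.004, 0.01, -1.0]]
ft_force: [-0.3, -0.9, 6.2]
width: 0.377
grasp_force: 51.6
```

```bash
cat > ang.py <<'E'
from look import *
def ang(name,N=(.5778,-.0472,.136),out=.010):
    "stripe angle of nut rel. mount +y, clockwise-from-above negative convention of the joint"
    p=shot("wrist");N=np.array(N)
    yw=np.radians(-13.8);x=np.array([np.cos(yw),np.sin(yw),0]);y=np.array([-x[1],x[0],0]);z=np.array([0,0,1.])
    n=-.469*x+.883*z;ex=.883*x+.469*z
    # rectify nut-top plane: 1 px = 0.2 mm, up = +y(torch), right = +ex
    s=.0002;c=150;src=[];dst=[]
    for a,b in((-1,-1),(1,-1),(1,1),(-1,1)):
        dst.append([c+c*a,c-c*b]);src.append(proj(p,N+out*n+ex*a*c*s+y*b*c*s))
    H=cv2.getPerspectiveTransform(np.float32(src),np.float32(dst))
    im=cv2.warpPerspective(p["image"],H,(2*c,2*c));cv2.imwrite(f"pics/{name}.png",im[:,:,::-1])
    return p,im
E
python3 - <<'E'
from ang import *
p,im=ang("a1");hs=cv2.cvtColor(im,cv2.COLOR_RGB2HSV).astype(int)
b=p["_s"];print(b["ft_force"],b["width"])
u,v=proj(p,[.578,-.0472,.136]);c=p["image"][int(v)-90:int(v)+90,int(u)-110:int(u)+110,::-1]
cv2.imwrite("pics/a1c.png",np.hstack([cv2.resize(c,(367,300)),im[:,:,::-1]]))
E
```

```text
[-0.25340456 -0.94660568  6.20744149] 0.3770697417554411
```

View pics/a1c.png

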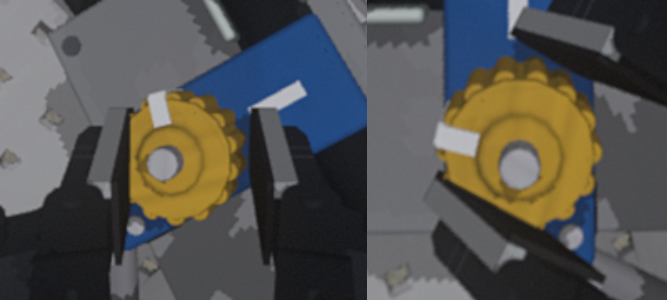

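Rectified view (torch up): the nut stripe now points left, 74° short of the bar stripe. Ratchet again.

Emit:
{"name": "carry_out", "arguments": {
  "plan": [
    [0,0,0,0,0.6],
    [0,0,0,0,0.6],
    [0,0,0,-0.18,0.6],
    [0,0,0,-0.18,0.6],
    [0,0,0,-0.18,0.6],
    [0,0,0,-0.18,0.6],
    [0,0,0,-0.18,0.6],
    [0,0,0,-0.18,0.6],
    [0,0,0,-0.06,0.6],
    [0,0,0,0,0.3],
    [0,0,0,0,0.3],
    [0,0,0,0,0.3]
  ],
  "grip_force": 25
}}

```text
time_s: 18.35
tool_pos: [0.5788, -0.0465, 0.1464]
orientation: [[-0.939, -0.345, 0.002], [-0.345, 0.939, 0.007], [-0.005, 0.006, -1.0]]
ft_force: [-0.6, -4.2, 4.4]
width: 0.4
grasp_force: 25.9
```

Emit:
{"name": "carry_out", "arguments": {
  "plan": [
    [0,0,0,0.12,0.3],
    [0,0,0,0.14,0.3],
    [0,0,0,0.14,0.3],
    [0,0,0,0.14,0.3],
    [0,0,0,0.14,0.3],
    [0,0,0,0.14,0.3],
    [0,0,0,0.14,0.3],
    [0,0,0,0.14,0.3],
    [0,0,0,0.04,0.3],
    [0,0,0,0,0.6],
    [0,0,0,0,0.6],
    [0,0,0,-0.18,0.6],
    [0,0,0,-0.18,0.6],
    [0,0,0,-0.18,0.6],
    [0,0,0,-0.14,0.6],
    [0,0,0,0,0.6]
  ]
}}

```text
time_s: 20.35
tool_pos: [0.5784, -0.0456, 0.1458]
orientation: [[-0.994, 0.107, 0.001], [0.107, 0.994, 0.009], [-0.0, 0.009, -1.0]]
ft_force: [-0.1, -0.2, 0.4]
width: 0.602
grasp_force: 0.0
```

Run:
```python
from ang import *
p,im=ang("a2");b=p["_s"];print(b["ft_force"],b["width"],b["tool_pos"])
u,v=proj(p,[.578,-.0472,.136]);c=p["image"][int(v)-90:int(v)+90,int(u)-110:int(u)+110,::-1]
cv2.imwrite("pics/a2c.png",np.hstack([cv2.resize(c,(367,300)),im[:,:,::-1]]))
```

```text
[-0.07673769 -0.15700176  0.39544944] 0.6018213437010779 [ 0.5784252  -0.04563591  0.14578459]
```

View pics/a2c.png

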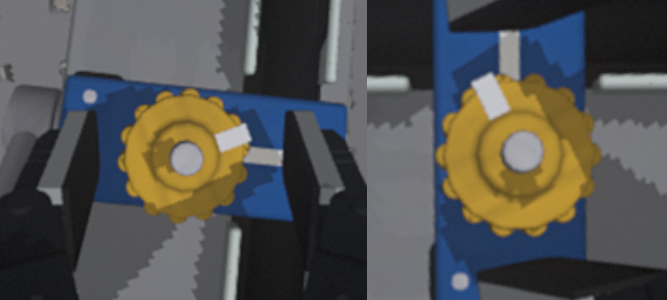

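Nut stripe is about 25° left of the bar stripe. A last small stroke.

Emit:
{"name": "carry_out", "arguments": {
  "plan": [
    [0,0,0,-0.12,0.6],
    [0,0,0,0,0.3],
    [0,0,0,0,0.3],
    [0,0,0,0,0.3],
    [0,0,0,0.12,0.3],
    [0,0,0,0.13,0.3],
    [0,0,0,0.13,0.3],
    [0,0,0,0.12,0.3],
    [0,0,0,0,0.3],
    [0,0,0,0,0.6],
    [0,0,0,0,0.6],
    [0,0,0,0,0.6]
  ],
  "grip_force": 25
}}

```text
time_s: 21.9
tool_pos: [0.5783, -0.0459, 0.1459]
orientation: [[-0.884, 0.468, 0.001], [0.468, 0.884, 0.008], [0.003, 0.008, -1.0]]
ft_force: [0.2, 0.6, 0.6]
width: 0.599
grasp_force: 0.0
```

Run:
```python
from ang import *
p,im=ang("a3")
hsv=cv2.cvtColor(im,cv2.COLOR_RGB2HSV);m=((hsv[:,:,1]<60)&(hsv[:,:,2]>130)).astype(np.uint8)
n,l,st,ce=cv2.connectedComponentsWithStats(m)
for i in range(1,n):
    if st[i,4]>150: print(st[i],np.round(ce[i]))
s=shot("side");b=s["image"][110:230,260:400,::-1]
cv2.imwrite("pics/a3c.png",np.hstack([im[:,:,::-1],cv2.resize(b,(350,300),interpolation=2)]))
```

```text
[134  18  19  39 655] [143.  38.]
[236  36  64  13 710] [268.  42.]
[  0  39  43  12 485] [20. 44.]
[ 134   67   26   46 1024] [147.  89.]
[ 137  142   39   40 1183] [156. 162.]
[186 248  22  20 312] [198. 258.]
[276 270  24  30 678] [288. 284.]
```

View pics/a3c.png

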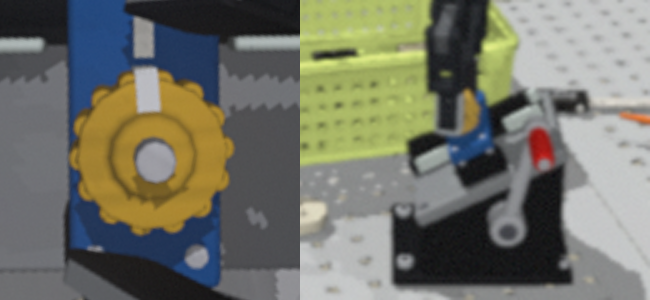

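Nut stripe (147,89) is about 4° from the bar stripe (143,38), within tolerance. Now back to the handle.

Emit:
{"name": "carry_out", "arguments": {
  "plan": [
    [0,0,-0.04,0,0.6],
    [0,0,-0.06,0,0.6],
    [0,0,0,0.18,0.6],
    [0,0,0,0.18,0.6],
    [0,0,0,0.18,0.6],
    [0,0,0,0.18,0.6],
    [0,0,0,0.18,0.6],
    [0,0,0,0.18,0.6],
    [0,0,0,0.18,0.6],
    [0,0,0,0.065,0.6],
    [-0.044,0.029,0,0,0.6],
    [-0.044,0.029,0,0,0.6],
    [0,0,0,0,0.6],
    [0,0,0,0,0.6]
  ]
}}

```text
time_s: 23.75
tool_pos: [0.6133, -0.146, 0.245]
orientation: [[0.239, 0.971, 0.001], [0.971, -0.239, 0.009], [0.009, -0.001, -1.0]]
ft_force: [-0.6, 1.1, -0.1]
width: 0.603
grasp_force: 0.0
```

Run:
```python
from look import *
np.set_printoptions(precision=4,suppress=True)
r,p=look('w6');S=p["_s"];print(S["tool_pos"],np.array(S["orientation"])[:,0])
im=p["image"].astype(int);m=((im[:,:,0]>100)&(im[:,:,1]<70)&(im[:,:,2]<70)).astype(np.uint8)
n,l,st,ce=cv2.connectedComponentsWithStats(m)
for i in range(1,n):
    if st[i,4]>200:
        v,u=np.nonzero(l==i);a=cv2.minAreaRect(np.c_[u,v].astype(np.float32));o,d=ray(p,(a[0][1],a[0][0]));X=o+d*(.153-o[2])/d[2];print(st[i],a,X,np.array(S["orientation"]).T@(X-S["tool_pos"]))
```

```text
nut_grip [ 72. 221.] 0.72
lever_grip [207. 315.] 0.91
clamp_bar [ 60. 242.] 0.97
pen_torch [ 24. 263.] 0.75
mount [ 66. 280.] 0.58
[ 0.6133 -0.146   0.245 ] [0.2392 0.9709 0.0089]
[ 302  178   24   63 1341] ((313.5, 209.0), (62.0, 23.0), 90.0) [ 0.613  -0.1442  0.153 ] [ 0.0008 -0.0007  0.092 ]
[311 349  52  16 374] ((336.6360168457031, 356.2480163574219), (10.375356674194336, 51.7873420715332), 79.69515228271484) [ 0.6011 -0.2684  0.153 ] [-0.1226  0.0175  0.0909]
```

Emit:
{"name": "carry_out", "arguments": {
  "plan": [
    [0.0,-0.001,0.05,0,0.5],
    [0,0,0.0455,0,0.5],
    [0,0,0,0,0],
    [0,0,0,0,0],
    [0,0,0,0,0],
    [0,0,0,0,0]
  ],
  "grip_force": 30
}}

```text
time_s: 24.85
tool_pos: [0.6126, -0.1446, 0.1502]
orientation: [[0.238, 0.971, 0.001], [0.971, -0.238, 0.009], [0.009, -0.001, -1.0]]
ft_force: [-2.3, 4.5, -9.5]
width: 0.192
grasp_force: 30.2
```

Run:
```python
import numpy as np
th=np.radians(np.linspace(101.2,8.5,17));r=.088
print(np.round(np.c_[np.diff(-r*np.cos(th)),-np.diff(r*np.sin(th))],4).tolist())
```

```text
[[-0.0088, -0.0013], [-0.0089, -0.0004], [-0.0089, 0.0005], [-0.0088, 0.0014], [-0.0086, 0.0023], [-0.0083, 0.0031], [-0.008, 0.004], [-0.0075, 0.0047], [-0.007, 0.0055], [-0.0064, 0.0062], [-0.0058, 0.0068], [-0.005, 0.0073], [-0.0043, 0.0078], [-0.0035, 0.0082], [-0.0026, 0.0085], [-0.0018, 0.0087]]
```

Emit:
{"name": "carry_out", "arguments": {
  "plan": [
    [0,-0.0088,-0.0013,0,0],
    [0,-0.0089,-0.0004,0,0],
    [0,-0.0089,0.0005,0,0],
    [0,-0.0088,0.0014,0,0],
    [0,-0.0086,0.0023,0,0],
    [0,-0.0083,0.0031,0,0],
    [0,-0.008,0.004,0,0],
    [0,-0.0075,0.0047,0,0],
    [0,0,0,0,0]
  ]
}}

```text
time_s: 25.98
tool_pos: [0.5484, -0.1294, 0.1369]
orientation: [[0.239, 0.971, 0.007], [0.971, -0.239, 0.007], [0.008, 0.005, -1.0]]
ft_force: [5.7, 2.5, -10.1]
width: 0.197
grasp_force: 30.2
```

Emit:
{"name": "carry_out", "arguments": {
  "plan": [
    [0,-0.007,0.0055,0,0],
    [0,-0.0064,0.0062,0,0],
    [0,-0.0058,0.0068,0,0],
    [0,-0.005,0.0073,0,0],
    [0,-0.0043,0.0078,0,0],
    [0,-0.0035,0.0082,0,0],
    [0,-0.0026,0.0085,0,0],
    [0,-0.0018,0.0087,0,0],
    [0,0,0.002,0,0],
    [0,0,0,0,0]
  ]
}}

```text
time_s: 27.22
tool_pos: [0.5123, -0.1208, 0.0766]
orientation: [[0.239, 0.971, 0.004], [0.971, -0.239, 0.005], [0.006, 0.002, -1.0]]
ft_force: [-8.8, -3.3, 33.3]
width: 0.19
grasp_force: 35.0
```

Emit:
{"name": "carry_out", "arguments": {
  "plan": [
    [0,0,-0.002,0,0],
    [0,0,0,0,0.5],
    [0,0,0,0,0.5],
    [0,0,0,0,0.5],
    [0,0,-0.05,0,0.5],
    [0,0,-0.05,0,0.5],
    [0,0,-0.05,0,0.5],
    [0,0,0,0,0.5],
    [0,0,0,0,0.5]
  ]
}}

```text
time_s: 28.35
tool_pos: [0.5112, -0.1206, 0.2258]
orientation: [[0.239, 0.971, 0.001], [0.971, -0.239, 0.009], [0.009, -0.001, -1.0]]
ft_force: [-0.4, -0.1, -1.2]
width: 0.502
grasp_force: 0.0
```

Run:
```python
from ang import *
p,im=ang("a4");s=shot("side")
cv2.imwrite("pics/f.png",np.hstack([im[:,:,::-1],cv2.resize(s["image"][110:230,260:400,::-1],(350,300),interpolation=2)]))
print(p["_s"]["tool_pos"],p["_s"]["ft_force"])
# red handle in side: compare with start
for q in(s["image"],cv2.imread("pics/side0.png")[:,:,::-1]):
    q=q.astype(int)[180:225,280:360];v,u=np.nonzero((q[:,:,0]>140)&(q[:,:,1]<80));print(u.mean()+280,v.mean()+180,len(u))
```

```text
[ 0.5111815  -0.12060027  0.22577518] [-0.38592393 -0.12644587 -1.2076984 ]
298.6236559139785 200.41935483870967 93
298.5360824742268 200.41237113402062 97
```

View pics/f.png

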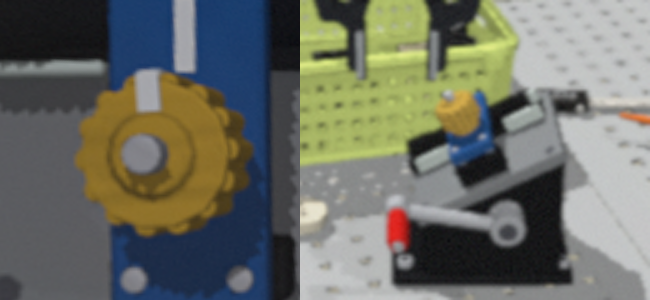

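The lever is back at its starting pixel (298.6, 200.4). The nut stripe at (148,90) points along +y from the nut centre at about (152,153), parallel to the bar stripe; the offset between them is parallax. Handing in.

```bash
python3 -c "
from cell import bot
print(bot.sign_off())"
```

```text
the job is handed in; nothing more can be done
None
```

The job is handed in at about 28 s. I opened the clamp, turned the nut clockwise to within about 4° of the bar's stripe, and swung the lever back to its stop; the clamp force on the torch was not measured, and `bot.sign_off()` gave no verdict.

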